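Reset the angle of a swivel vise

TASK

Loosen the red clamp knob of the blue swivel vise until the clamp is slack, swing the vise head round until the red pointer on its arm lines up with the tip of the orange index clip, and retighten the knob by feel to about 0.4 newton metres (until the pin on its lever resists turning with about 6 newtons): firm, but not overtightened. Do not drag the head round while the clamp still bites, and leave the tray, screwdriver and cup where they are.

Things in the scene. Friction and masses are not known exactly. Their poses are not given: they have to be found in the camera images.
- pivot (a point): point on the vertical swivel axis of the blue vise head, 20 mm above the table. Its x axis points from the clamp arm to the vise: the arm with knob and pointer lies along -x. The vise on the head, within 60 mm of the axis, is 94 mm high (the guide block in it 98), plus a thin spindle bar on the side away from the knob
- knob_hub (a point): middle of the red round hub of the clamp knob, on the head's arm 112 mm from the swivel axis (it travels with the head), 65 mm above the table. The hub is 32 mm in diameter and stands from 47 to 81 mm above the table; round its foot, below 47 mm, a 44 mm steel collar. The arm under it is 32 mm wide, its top at 37 mm. The knob neither rises nor sinks as it turns
- knob_pin (a point): middle of the upright red finger pin on the end of the knob's lever, 65 mm from the hub's axis, 67 mm above the table. The pin is 14 mm in diameter and stands from 48 to 86 mm above the table; the lever below it is flat, 14 mm wide, its top at 47 mm. As found, the lever points outward along the arm
- knob (a joint): turn of the clamp knob (rad), 0 as found (anything from barely snug to too tight), grows anticlockwise seen from above = loosening; end stops at 1.9 and -1.4. Slack, it turns with 0.15 N m. The clamp lets go between 0.05 and 0.8 (worn thread, differs every time). Past that bite point, tightening takes more the further it turns, about 0.7 N m more per rad: 0.4 N m (6 N on the pin) while it turns is right, 0.33 to 0.46 will do, over 0.55 is too tight. At rest it shows less
- clamp_foot: the steel foot, about 30 mm wide, of the clamp, hidden under the knob; moves with it and presses on the scale plate. Nothing to handle. The clamp stays as set when the knob is let go
- scale_plate: the fixed round aluminium scale plate, 300 mm diameter, top at 20 mm above the table, with black ticks every 10 degrees; origin on the swivel axis at table height
- pointer_tip (a point): outer end of the small red pointer under the head's arm, 142 mm from the swivel axis, 24 mm above the table
- mark (a point): inner tip of the orange index clip (22 mm wide, fixed on the rim of the scale plate, up to 24 mm high), 142 mm from the swivel axis, 24 mm above the table; the pointer tip meets this point when the head is set
- head (a joint): angle of the head in its base (rad), grows anticlockwise seen from above, range -1.1 to 1.1; the mark lies anticlockwise of the start. With the clamp slack the head turns stiffly (0.7 N m, about 6 N at the hub) and stays where it is left; clamped, it is held firmly
- tray: open aluminium instrument tray 120 x 170 x 40 mm, loose bystander, origin under its centre
- driver_grip (a point): handle of a loose screwdriver 180 mm long, bystander
- cup: loose steel cup, 70 mm diameter, 80 mm high, bystander, origin under its centre

How it is judged:
By the outcome, as a careful person would: the job done as asked, in the order asked, and still so for the second after the job is handed in, with the robot touching nothing.
It also fails if it takes over 70 s, if anything falls off the work surface, if the arm or the gripper's body presses on something with over 40 N, if the wrist force passes 120 N, or if a joint passes its speed limit or range.

ROBOT

A 6-joint arm with a two-finger parallel gripper is mounted at the origin on the work surface. World frame = base frame: x ahead of the robot, y to its left, z up, the work surface at z = 0. Lengths are in m, angles in rad, forces in N, time in s.
With the tool pointing down it reaches from about 0.225 to 0.875 m from the base axis. Payload 3.4 kg.
Tool frame: the origin (TCP) lies at the very end of the fingers, on their centre line; the grasp point (between the pads) lies 19 mm behind it; z points along the fingers, y is the line along which they close (so a half turn about z gives the same grasp; the last joint's range is limited). The gripper opens to 85 mm and grips with 20 to 120 N. Pads are 22 mm wide; open, the fingers measure 114 mm over their backs; the gripper's body (76 mm by 85 mm) begins 54 mm behind the grasp point. The pads swing forward as they close: fully open they stand 13 mm farther back than shut.
Start: joints at [1.045, 0.276, 1.505, -0, 1.361, -0.121], TCP at [0.226, 0.529, 0.231] pointing down, gripper open.
Joint ranges: [-2.89, 2.89], [-0.75, 2.08], [0.22, 2.7], [-1.18, 4.32], [0.11, 2.71], [-2.7, 2.7]. Speed limits (rad/s): [2.57, 2.57, 3.14, 3.14, 3.14, 3.14].

INTERFACE

Orientations are given as a unit quaternion [w, x, y, z].
In Python, from rig import readout, vision, manip gives the robot as it stands.
- The arm moves only by the shell command python3 -m handwheel 'ROWS' [FORCE]. ROWS is JSON, a list of rows, each a list of 3 entries, a list of its own where there are three numbers: the shift along the tool's x, y, z in mm, then the turn, a rotation vector about the tool's x, y, z in units of 6 degrees (1.0 is 6 degrees), then the closure, from -1 (fully open) to 1 (shut), so that 0 is half open. A call has 1 to 20 rows; each row shifts and turns the commanded pose from where the row before left it, along the tool's axes as they then stand; what a row does not reach is not made up. A row lasts 1/8 s, in which the tool goes at most 62.5 mm and 10.7 degrees, less where a joint would pass 70% of its speed; a pose out of reach is approached as far as the arm can. A call is refused whole if a number of a shift passes 62.5 or a number of a turn 1, either way. A call with a gripper value outside its range is refused whole. The fingers move at their own pace and stop on an object; FORCE is the grip in N (left out, the last holds). Time passes only in rows, so rows that do not move let the fingers close. It gives the time, the measured TCP pose, the force, the opening and the grip force at its end, in the units of the state.
- readout.get_state(): the state, without advancing time (a new reading comes with each control period).
- vision.get_image(name): name is "side" or "top" or "wrist"; returns the picture (480x640x3 uint8, blue, green, red); there is no depth.
- vision.camera_params(name): a dict with "intrinsics" (3x3 intrinsics, pixels), "rvec" (rotation vector, rad) and "tvec" (3), from world to camera coordinates, as OpenCV has them; the wrist camera has in their place "hand_eye" (4x4, takes a point from camera to tool coordinates, whose origin is the TCP and whose axes are the flange's). Camera axes: x right, y down, z forward; pixel columns grow to the right and rows downward; lengths in m; the calibration is good to about 2 mm. A picture is of the moment at which its call begins: read the wrist's pose just before it. camera_params takes no time and is no camera call.
- manip.sign_off(): hands the job in; it is judged then, once.
The state is a dict: "clock": time; "qpos": joint angles; "qd": joint speeds; "effort": joint torques, N m; "position": TCP position; "ee_rot": TCP orientation; "contact_force": force on the tool from outside, world axes, zero at the start; "moment": the same for the moment, N m; "width": finger opening in m; "gripper_force": force on a finger pad.
Only numpy, scipy, OpenCV 4.12 (cv2) and the standard library are available. Lean on these libraries where they do the work, as an engineer would, in place of code of your own. Each camera call takes 0.05 s, during which the arm holds its last target. There are 200 camera calls.

## Working session

There is one attempt and no reset: what is moved stays moved. The work goes in short steps, Python scripts to look and compute and a shell command to move; the robot and the scene stay as the last step left them, time stands still between calls to the robot, and variables do not carry over. Pictures are saved under pics/ and viewed, at most 10 in all, crops included, and the job is handed in when it is done.

```bash
mkdir -p pics; python3 - <<'E'
from rig import readout, vision
import cv2
s=readout.get_state(); print(s)
for n in("top","side"):
    cv2.imwrite(f"pics/{n}0.png",vision.get_image(n)); print(n,vision.camera_params(n))
print(vision.camera_params("wrist"))
E
```

```text
{'clock': 0.0, 'qpos': array([ 1.04497759e+00,  2.76598142e-01,  1.50617355e+00, -2.94589172e-05,
        1.36072401e+00, -1.20994988e-01]), 'qd': array([1.22689549e-03, 2.21259200e-05, 5.47759184e-04, 1.71460102e-03,
       1.90352871e-03, 4.02316073e-04]), 'effort': array([ 5.27123539e-04, -4.16781735e+01, -2.45806146e+01, -5.16644468e-05,
        1.12115158e-02, -5.06288387e-06]), 'position': array([0.22619706, 0.52803167, 0.23042184]), 'ee_rot': array([-2.88736730e-04,  2.01029435e-01,  9.79584739e-01, -9.06771713e-04]), 'contact_force': array([-0.61944112,  0.75790868,  0.23600338]), 'moment': array([ 0.01928048, -0.04078353, -0.02069417]), 'gripper_force': 0.0, 'width': 0.0854808743631198}
top {'intrinsics': array([[541.85696108,   0.        , 315.77014667],
       [  0.        , 541.85696108, 244.91361743],
       [  0.        ,   0.        ,   1.        ]]), 'rvec': array([ 2.14617036, -2.17905717,  0.12558442]), 'tvec': array([0.02324926, 0.52162535, 1.38274816])}
side {'intrinsics': array([[469.05755241,   0.        , 332.08282995],
       [  0.        , 469.05755241, 239.55892201],
       [  0.        ,   0.        ,   1.        ]]), 'rvec': array([ 2.1856929 , -0.64537174,  0.32239032]), 'tvec': array([-0.43513204,  0.23024198,  0.76756198])}
{'intrinsics': array([[334.18705447,   0.        , 313.76505423],
       [  0.        , 334.18705447, 246.28814789],
       [  0.        ,   0.        ,   1.        ]]), 'hand_eye': array([[ 6.27962316e-04, -9.55842456e-01, -2.93878895e-01,
         7.48614288e-02],
       [ 9.99998901e-01,  9.94824501e-04, -1.09886717e-03,
        -2.52326812e-04],
       [ 1.34270182e-03, -2.93877882e-01,  9.55842031e-01,
        -1.42697579e-01],
       [ 0.00000000e+00,  0.00000000e+00,  0.00000000e+00,
         1.00000000e+00]])}
```

View pics/top0.png

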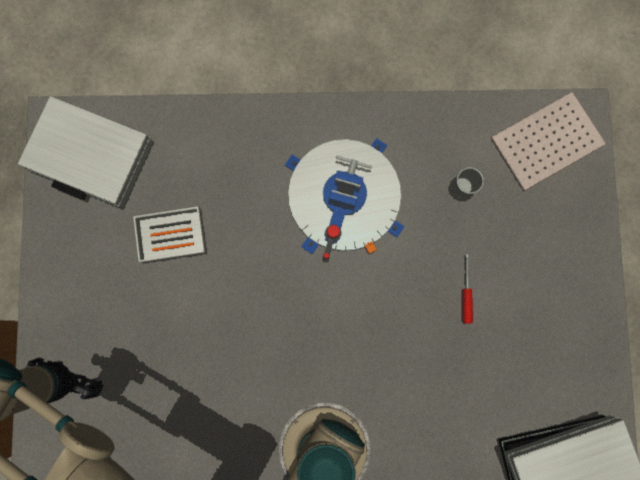

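View pics/side0.png

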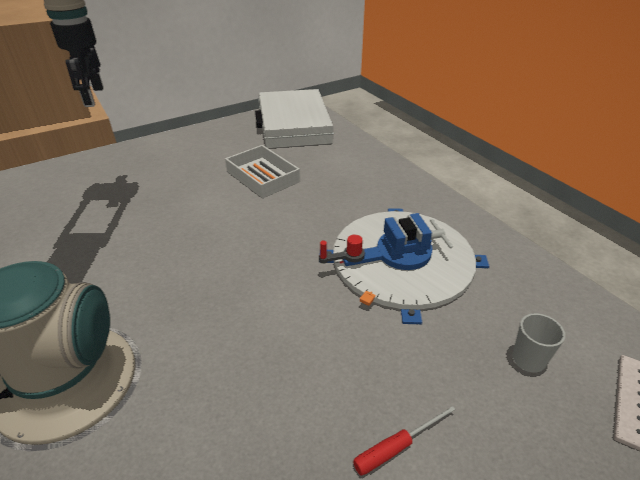

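The top view shows the hub at about (334,232), the pin at (326,257), the plate centre at (345,195) and the clip at (370,248). The side view shows the hub at (355,246), the pin at (323,251) and the clip at (368,298). Next I'll enlarge both.

```bash
cat > h.py <<'E'
import numpy as np, cv2
from rig import readout, vision
from scipy.spatial.transform import Rotation as R
def ray(n,uv):
    p=vision.camera_params(n); r=R.from_rotvec(p["rvec"]).as_matrix()
    d=r.T@np.linalg.inv(p["intrinsics"])@np.array([*uv,1.]); return -r.T@p["tvec"],d
def at(n,uv,z):
    c,d=ray(n,uv); return c+d*(z-c[2])/d[2]
def tri(a,b):
    A=np.zeros((3,3));y=np.zeros(3)
    for n,uv in(("top",a),("side",b)):
        c,d=ray(n,uv); d=d/np.linalg.norm(d); P=np.eye(3)-np.outer(d,d); A+=P; y+=P@c
    return np.linalg.solve(A,y)
def proj(n,X):
    p=vision.camera_params(n); return cv2.projectPoints(np.array([X],float),p["rvec"],p["tvec"],p["intrinsics"],None)[0].ravel()
E
python3 - <<'E'
import cv2,numpy as np
a=cv2.imread("pics/top0.png")[130:270,275:415]; b=cv2.imread("pics/side0.png")[200:325,310:490]
a=cv2.resize(a,(560,560),interpolation=cv2.INTER_CUBIC); cv2.imwrite("pics/topc.png",a)
b=cv2.resize(b,(720,500),interpolation=cv2.INTER_CUBIC); cv2.imwrite("pics/sidec.png",b)
E
```

```text
(no output)
```

View pics/topc.png

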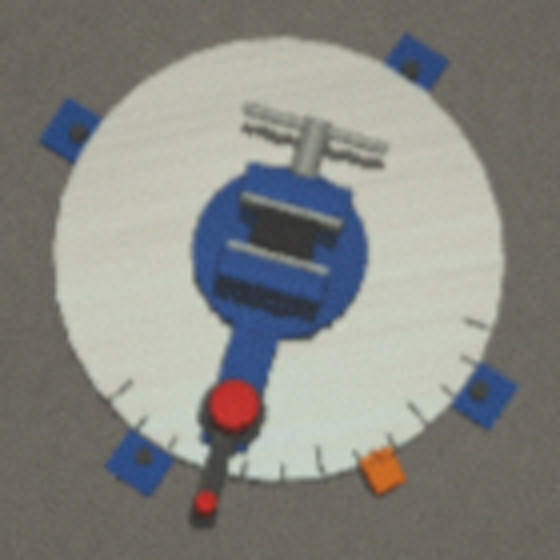

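View pics/sidec.png

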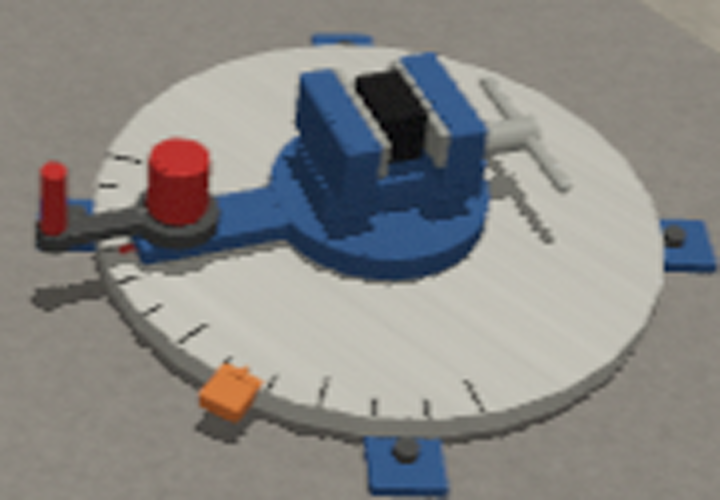

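```bash
python3 - <<'E'
from h import *
T=lambda u,v:(275+(u+.5)/4-.5,130+(v+.5)/4-.5)
S=lambda u,v:(310+(u+.5)/4-.5,200+(v+.5)/4-.5)
P=at("top",T(279,259),.02);H=at("top",T(236,404),.081);N=at("top",T(206,500),.086);M=at("top",T(376,453),.024)
H2=at("side",S(179,152),.081);N2=at("side",S(54,168),.086);M2=at("side",S(240,373),.024)
print("P",P,"H",H,H2,tri(T(236,404),S(179,152)),"N",N,N2,tri(T(206,500),S(54,168)),"M",M,M2)
an=lambda a,b:np.degrees(np.arctan2(*(a-b)[1::-1]))
d=lambda a,b:np.hypot(*(a-b)[:2])
for h,n,m in((H,N,M),(H2,N2,M2)): print("PH",d(P,h),an(h,P),"HN",d(h,n),an(n,h),"PN",d(P,n),an(n,P),"PM",d(P,m),an(m,P))
# plate ellipse fit
im=cv2.imread("pics/top0.png"); hsv=cv2.cvtColor(im,cv2.COLOR_BGR2HSV)
m=((hsv[...,2]>150)&(hsv[...,1]<60)).astype(np.uint8); m[:125]=0;m[265:]=0;m[:,:280]=0;m[:,410:]=0
c=max(cv2.findContours(m,0,1)[0],key=cv2.contourArea); e=cv2.fitEllipse(cv2.convexHull(c)); print(e, at("top",e[0],.02))
s=readout.get_state();print(R.from_quat(s["ee_rot"],scalar_first=True).as_matrix())
E
```

```text
P [ 0.65695119 -0.06268193  0.02      ] H [ 0.55159392 -0.03013183  0.081     ] [ 0.55248251 -0.03013354  0.081     ] [ 0.55187644 -0.03031404  0.08132811] N [ 0.49064313 -0.01007019  0.086     ] [ 0.48995954 -0.01244508  0.086     ] [ 0.49106984 -0.01023181  0.08391662] M [ 0.52588444 -0.12322256  0.024     ] [ 0.52290126 -0.12642879  0.024     ]
PH 0.11027086339981954 162.83148137269322 HN 0.06416749552386414 161.78130471182047 PN 0.17443154527622515 162.44517542379387 PM 0.14437333736737287 -155.20745956272492
PH 0.10942167425286986 162.69499238758118 HN 0.06497694219997271 164.20318727308026 PN 0.17438449264610845 163.25690098652808 PM 0.14843531970331494 -154.56677858520254
((344.2069396972656, 194.1850128173828), (110.1552734375, 112.22334289550781), 102.4140625) [ 0.65747107 -0.06224676  0.02      ]
[[-9.19181339e-01  3.93833683e-01 -8.34074451e-04]
 [ 3.93834515e-01  9.19180237e-01 -1.43775151e-03]
 [ 2.00429779e-04 -1.65004166e-03 -9.99998619e-01]]
```

```bash
python3 -m handwheel '[[[-41.4,-35.6,0],[0,0,0],-0.2],[[-41.4,-35.6,0],[0,0,0],-0.2],[[-41.4,-35.6,0],[0,0,0],-0.2],[[-41.4,-35.6,0],[0,0,0],-0.2],[[-41.4,-35.6,0],[0,0,0],-0.2],[[-41.4,-35.6,0],[0,0,0],-0.2],[[-41.4,-35.6,0],[0,0,0],-0.2],[[-41.4,-35.6,0],[0,0,0],-0.2],[[-41.4,-35.6,0],[0,0,0],-0.2],[[-41.4,-35.6,0],[0,0,0],-0.2],[[-41.4,-35.6,0],[0,0,0],-0.2],[[0,0,0],[0,0,1],-0.2],[[0,0,0],[0,0,1],-0.2],[[0,0,0],[0,0,1],-0.2],[[0,0,0],[0,0,1],-0.2],[[0,0,0],[0,0,1],-0.2],[[0,0,0],[0,0,1],-0.2],[[0,0,0],[0,0,1],-0.2],[[0,0,0],[0,0,1],-0.2],[[0,0,0],[0,0,1],-0.2]]' 20
python3 -m handwheel '[[[0,0,4],[0,0,1],-0.2],[[0,0,4],[0,0,1],-0.2],[[0,0,4],[0,0,1],-0.2],[[0,0,4],[0,0,1],-0.2],[[0,0,4],[0,0,1],-0.2],[[0,0,4],[0,0,1],-0.2],[[0,0,4],[0,0,1],-0.2],[[0,0,4],[0,0,1],-0.2],[[0,0,4],[0,0,1],-0.2],[[0,0,4],[0,0,1],-0.2],[[0,0,4],[0,0,1],-0.2],[[0,0,4],[0,0,1],-0.2],[[0,0,4],[0,0,1],-0.2],[[0,0,4],[0,0,1],-0.2],[[0,0,4],[0,0,1],-0.2],[[0,0,4],[0,0,1],-0.2],[[0,0,4],[0,0,1],-0.2],[[0,0,4],[0,0,1],-0.2],[[0,0,4],[0,0,1],-0.2],[[0,0,4],[0,0,1],-0.2]]'
cat >> h.py <<'E'
def wcam(s):
    Rt=R.from_quat(s["ee_rot"],scalar_first=True).as_matrix(); T=np.eye(4);T[:3,:3]=Rt;T[:3,3]=s["position"]
    return T@vision.camera_params("wrist")["hand_eye"]
def wat(X,uv,z):
    K=vision.camera_params("wrist")["intrinsics"]; d=X[:3,:3]@np.linalg.inv(K)@np.array([*uv,1.]); c=X[:3,3]; return c+d*(z-c[2])/d[2]
def shot(name):
    s=readout.get_state(); cv2.imwrite(f"pics/{name}.png",vision.get_image("wrist")); X=wcam(s); np.save(f"pics/{name}.npy",X); return s,X
def yaw(s):
    y=R.from_quat(s["ee_rot"],scalar_first=True).as_matrix()[:,1]; return np.degrees(np.arctan2(y[1],y[0]))
E
python3 - <<'E'
from h import *
s,X=shot("w1");print(s["position"],yaw(s),s["qpos"],s["contact_force"],s["width"])
E
```

```text
clock: 2.6
position: [0.4905, -0.0107, 0.2309]
ee_rot: [-0.0, 0.625, 0.78, -0.0]
contact_force: [-0.3, -0.5, -0.2]
width: 0.0509
gripper_force: 0.0
clock: 5.1
position: [0.4905, -0.0107, 0.1508]
ee_rot: [-0.0, 0.989, -0.151, -0.0]
contact_force: [-1.1, 1.0, 0.2]
width: 0.0514
gripper_force: 0.0
[ 0.49049867 -0.01068003  0.15080175] -107.3926414268155 [-1.63777600e-01  2.12398793e-01  1.80697237e+00  1.12399445e-04
  1.12307842e+00  1.71052889e+00] [-1.12849054  0.95690867  0.1586663 ] 0.05138332133872513
```

View pics/w1.png

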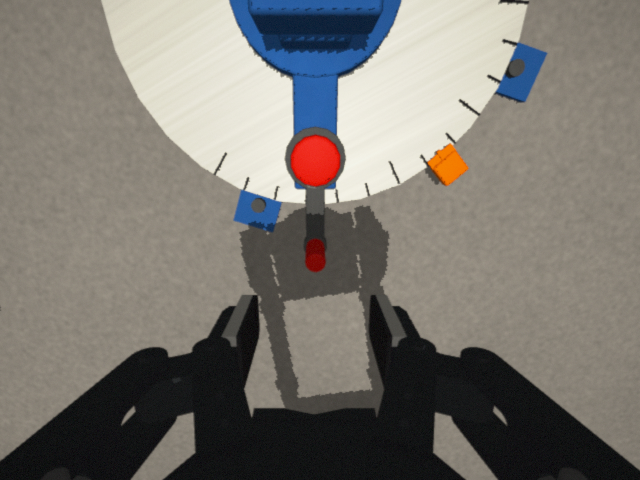

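The wrist view shows the hub top at (316,160), the pin top at (316,262) and the clip at (447,165), with the arm straight up the picture.

```bash
python3 - <<'E'
from h import *
X=np.load("pics/w1.npy")
print("H",wat(X,(316,160),.081),"N",wat(X,(316,262),.086))
im=cv2.imread("pics/w1.png"); cv2.imwrite("pics/w1c.png",cv2.resize(im[120:220,270:490],(792,360),interpolation=cv2.INTER_CUBIC))
E
```

```text
H [ 0.55220784 -0.03203233  0.081     ] N [ 0.4902156  -0.01274964  0.086     ]
```

View pics/w1c.png

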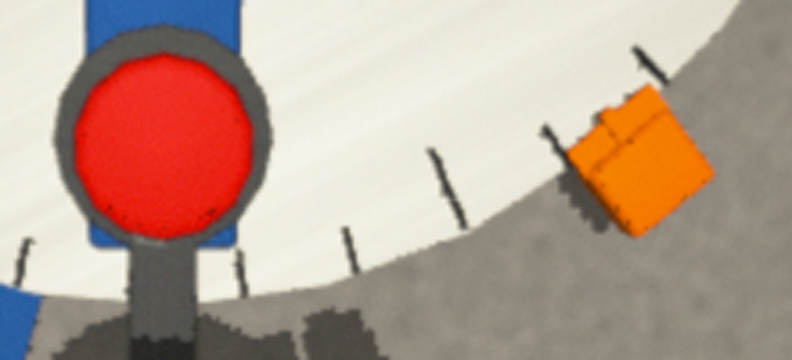

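```bash
python3 -m handwheel '[[[0,1,24],[0,0,0],-0.2],[[0,0,24],[0,0,0],-0.2],[[0,0,24],[0,0,0],0.2],[[0,0,16],[0,0,0],0.4],[[0,0,10],[0,0,0],0.58],[[0,0,0],[0,0,0],0.58],[[0,0,0],[0,0,0],0.58]]'
python3 - <<'E'
from h import *
X=np.load("pics/w1.npy"); M=wat(X,(438.3,150.6),.024); P=np.array([.6582,-.0633])
print("M",M, np.hypot(*(M[:2]-P)),np.degrees(np.arctan2(*(M[:2]-P)[::-1])))
s=readout.get_state(); print(s["position"],yaw(s),s["contact_force"],s["moment"],s["width"])
E
```

```text
clock: 6.02
position: [0.4911, -0.0118, 0.0538]
ee_rot: [-0.0, 0.989, -0.149, 0.001]
contact_force: [-0.2, -0.7, -0.8]
width: 0.018
gripper_force: 0.0
M [ 0.52801964 -0.12431384  0.024     ] 0.14376931442032506 -154.88812576079906
[ 0.4911022  -0.01176968  0.05382944] -107.17536562429642 [-0.15011666 -0.69795206 -0.81843264] [ 0.01167144  0.01054813 -0.05581893] 0.01800483025288833
```

```bash
python3 -m handwheel '[[[0.1,3.4,0],[0,0,-0.5],0.58],[[0.1,3.4,0],[0,0,-0.5],0.58],[[0.1,3.4,0],[0,0,-0.5],0.58],[[0.1,3.4,0],[0,0,-0.5],0.58]]'
python3 -m handwheel '[[[0.1,3.4,0],[0,0,-0.5],0.58],[[0.1,3.4,0],[0,0,-0.5],0.58],[[0.1,3.4,0],[0,0,-0.5],0.58],[[0.1,3.4,0],[0,0,-0.5],0.58],[[0.1,3.4,0],[0,0,-0.5],0.58],[[0.1,3.4,0],[0,0,-0.5],0.58]]'
```

```text
clock: 6.52
position: [0.4887, -0.0245, 0.0541]
ee_rot: [-0.001, 0.999, -0.045, 0.001]
contact_force: [0.9, 3.1, 0.2]
width: 0.0177
gripper_force: 1.4
clock: 7.28
position: [0.4899, -0.0446, 0.054]
ee_rot: [-0.001, 0.994, 0.112, 0.001]
contact_force: [0.0, 3.3, -1.2]
width: 0.0181
gripper_force: 1.3
```

```bash
python3 -m handwheel '[[[0.1,3.4,0],[0,0,-0.5],0.58],[[0.1,3.4,0],[0,0,-0.5],0.58],[[0.1,3.4,0],[0,0,-0.5],0.58],[[0.1,3.4,0],[0,0,-0.5],0.58],[[0.1,3.4,0],[0,0,-0.5],0.58],[[0.1,3.4,0],[0,0,-0.5],0.58]]'
python3 -m handwheel '[[[0.1,3.4,0],[0,0,-0.5],0.58],[[0.1,3.4,0],[0,0,-0.5],0.58],[[0.1,3.4,0],[0,0,-0.5],0.58],[[0.1,3.4,0],[0,0,-0.5],0.58],[[0.1,3.4,0],[0,0,-0.5],0.58],[[0.1,3.4,0],[0,0,-0.5],0.58]]'
python3 -c "
from h import *
s=readout.get_state();print(s['position'],yaw(s),s['contact_force'])"
```

```text
clock: 8.02
position: [0.4973, -0.0635, 0.054]
ee_rot: [-0.0, 0.964, 0.266, 0.001]
contact_force: [-0.4, 2.9, -1.2]
width: 0.0179
gripper_force: 1.1
clock: 8.78
position: [0.51, -0.0789, 0.0539]
ee_rot: [-0.001, 0.91, 0.414, 0.0]
contact_force: [-1.3, 1.7, -0.1]
width: 0.0177
gripper_force: 1.1
[ 0.5100197  -0.07889293  0.05392841] -41.1158182885633 [-1.25462779  1.66511682 -0.10150806]
```

```bash
python3 -m handwheel '[[[0,-2,0],[0,0,0],0.2],[[0,0,25],[0,0,0],0.2]]' >/dev/null; python3 -c "
from h import *
s=readout.get_state();print(s['position'],yaw(s),s['contact_force'])"
```

```text
[ 0.51065473 -0.07899863  0.03012324] -41.22844406019305 [-0.4606899  -0.02846826  0.6340454 ]
```

I typed the lift with the wrong sign: tool z points down. The force reading shows no contact, so I'm lifting now.

```bash
python3 -m handwheel '[[[0,0,-20],[0,0,0],0.2],[[0,0,-25],[0,0,0],0.2],[[0,0,-25],[0,0,0],-0.2],[[0,0,-15],[0,0,0],-0.2],[[32,0,0],[0,0,1],-0.2],[[0,0,0],[0,0,1],-0.2],[[0,0,0],[0,0,1],-0.2],[[0,0,0],[0,0,1],-0.2],[[0,0,0],[0,0,1],-0.2],[[0,0,0],[0,0,1],-0.2],[[0,0,0],[0,0,1],-0.2],[[0,0,0],[0,0,1],-0.2],[[0,0,0],[0,0,1],-0.2],[[0,0,0],[0,0,1],-0.2],[[0,0,0],[0,0,1],-0.2],[[0,0,0],[0,0,0],-0.2]]'
python3 -c "
from h import *
s,X=shot('w2');print(s['position'],yaw(s),s['contact_force'])
im=cv2.imread('pics/w2.png').astype(int);m=((im[...,2]>140)&(im[...,1]<70)&(im[...,0]<70)).astype(np.uint8)
n,l,st,c=cv2.connectedComponentsWithStats(m)
for i in range(1,n):
  if st[i,4]>60:print(st[i],c[i],wat(X,c[i],.081))
"
```

```text
clock: 11.02
position: [0.5294, -0.0543, 0.1133]
ee_rot: [0.0, 0.989, -0.149, -0.0]
contact_force: [-0.6, 0.5, -0.5]
width: 0.051
gripper_force: 0.0
[ 0.52941388 -0.05431647  0.11326164] -107.1416353299114 [-0.5731158   0.48649917 -0.46819762]
[235 231  47  36 928] [255.95366379 244.50215517] [ 0.55980925 -0.03117711  0.081     ]
```

View pics/w2.png

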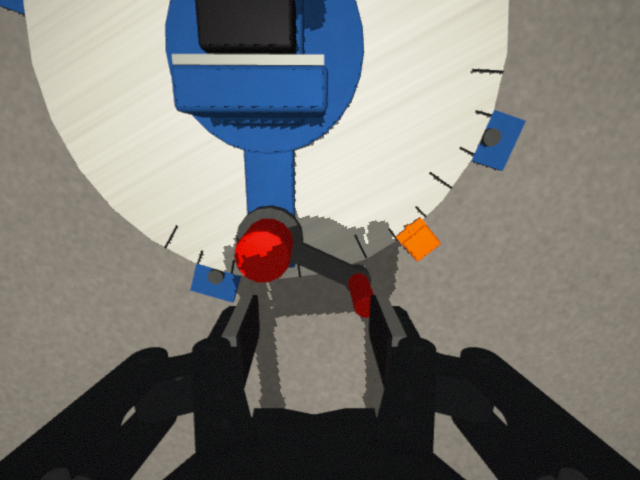

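The picture shows the knob loosened and the lever swung right. The hub top is at about (264,251) and the pin at (360,285). The arm is still upright in the picture, so the head has not moved.

```bash
python3 -c "
from h import *
X=np.load('pics/w2.npy');s=readout.get_state();Rt=R.from_quat(s['ee_rot'],scalar_first=True).as_matrix()
H=wat(X,(264.5,251),.081);print(H);
for h in(H,np.array([.5522,-.0315,.081])):print(Rt.T@(h-s['position'])*1000)
M=wat(X,(409,231),.024);print(M)"
```

```text
[ 0.55491471 -0.03438832  0.081     ]
[ 18.49139712 -26.54099864  32.26406724]
[ 15.0472135  -28.50305842  32.26470393]
[ 0.52362886 -0.12456     0.024     ]
```

```bash
python3 -m handwheel '[[[16.5,-27.5,0],[0,0,0],-0.2],[[0,0,0],[0,0,0],-0.2],[[0,0,20],[0,0,0],-0.2],[[0,0,20],[0,0,0],-0.2],[[0,0,20],[0,0,0],-0.2],[[0,0,0],[0,0,0],0.2],[[0,0,0],[0,0,0],0.2],[[0,0,0],[0,0,0],0.4],[[0,0,0],[0,0,0],0.4]]' 20
python3 -c "
from h import *
s=readout.get_state();print(s['position'],yaw(s),s['contact_force'],s['moment'])"
```

```text
clock: 12.2
position: [0.5533, -0.0322, 0.0539]
ee_rot: [-0.001, 0.989, -0.149, -0.0]
contact_force: [-2.0, 5.0, 0.9]
width: 0.0312
gripper_force: 21.6
[ 0.55331131 -0.03223934  0.05390364] -107.18712690884468 [-2.03721096  4.97316067  0.9010722 ] [0.77977609 0.19980462 0.12373752]
```

```bash
python3 -m handwheel '[[[0.15,5.86,0],[0,0,-0.5],0.4],[[0.15,5.86,0],[0,0,-0.5],0.4],[[0.15,5.86,0],[0,0,-0.5],0.4]]'
python3 -m handwheel '[[[0.15,5.86,0],[0,0,-0.5],0.4],[[0.15,5.86,0],[0,0,-0.5],0.4],[[0.15,5.86,0],[0,0,-0.5],0.4],[[0.15,5.86,0],[0,0,-0.5],0.4],[[0.15,5.86,0],[0,0,-0.5],0.4],[[0.15,5.86,0],[0,0,-0.5],0.4],[[0.15,5.86,0],[0,0,-0.5],0.4],[[0.15,5.86,0],[0,0,-0.5],0.4],[[0.15,5.86,0],[0,0,-0.5],0.4]]'
python3 -c "
from h import *
s,X=shot('w3');print(s['position'],yaw(s),s['contact_force'],s['moment'])
P=np.array([.6582,-.0633]);d=s['position'][:2]-P;print(np.hypot(*d),np.degrees(np.arctan2(d[1],d[0]))%360)"
```

```text
clock: 12.58
position: [0.5496, -0.0489, 0.0539]
ee_rot: [-0.001, 0.997, -0.071, 0.0]
contact_force: [0.5, 6.7, 1.2]
width: 0.031
gripper_force: 21.7
clock: 13.7
position: [0.5546, -0.1005, 0.0539]
ee_rot: [-0.001, 0.986, 0.164, 0.001]
contact_force: [-0.2, 8.0, 1.6]
width: 0.0315
gripper_force: 21.8
[ 0.55461409 -0.10049218  0.05387252] -71.12475617262578 [-0.15690841  7.98761669  1.55531853] [ 1.33185463 -0.01208381  0.15231716]
0.11006043338219033 199.75050818000287
```

View pics/w3.png

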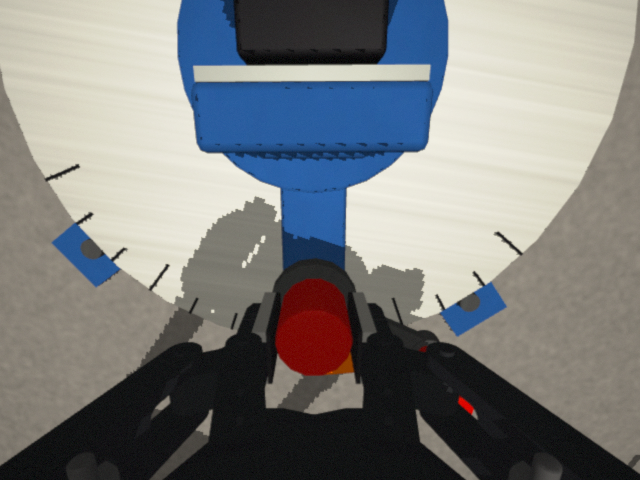

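The head swung with the hub grip: the arm is upright in the picture, and an orange corner of the clip shows at (345,368). I'll move the last 5 degrees or so, release and look.

```bash
python3 -m handwheel '[[[0.1,4.9,0],[0,0,-0.42],0.4],[[0.1,4.9,0],[0,0,-0.42],0.4],[[0,0,0],[0,0,0],0.4]]'
python3 -c "
from h import *
s=readout.get_state();print(s['position'],yaw(s))
P=np.array([.6582,-.0633]);d=s['position'][:2]-P;print(np.hypot(*d),np.degrees(np.arctan2(d[1],d[0]))%360)"
python3 -m handwheel '[[[0,0,0],[0,0,0],-0.2],[[0,0,0],[0,0,0],-0.2],[[0,0,-25],[0,0,0],-0.2],[[0,0,-35],[0,0,0],-0.2],[[30,0,-20],[0,0,0],-0.2],[[30,0,0],[0,0,0],-0.2],[[0,0,0],[0,0,0],-0.2]]'
python3 -c "
from h import *
s,X=shot('w4');print(s['position'],yaw(s),s['contact_force'])
cv2.imwrite('pics/top4.png',vision.get_image('top'))
cv2.imwrite('pics/side4.png',vision.get_image('side'))"
```

```text
clock: 14.12
position: [0.5588, -0.1106, 0.0539]
ee_rot: [-0.0, 0.978, 0.207, 0.001]
contact_force: [1.6, 6.6, -0.0]
width: 0.0312
gripper_force: 21.6
[ 0.55875117 -0.11062005  0.05390714] -66.15664634618886
0.11013290078570181 205.44618305950868
clock: 15.0
position: [0.6148, -0.0871, 0.1338]
ee_rot: [0.001, 0.978, 0.207, 0.001]
contact_force: [-0.8, -0.2, -0.1]
width: 0.0514
gripper_force: 0.0
[ 0.61475639 -0.08708684  0.13375114] -66.07555399577782 [-0.75299062 -0.21330095 -0.07645113]
```

View pics/w4.png

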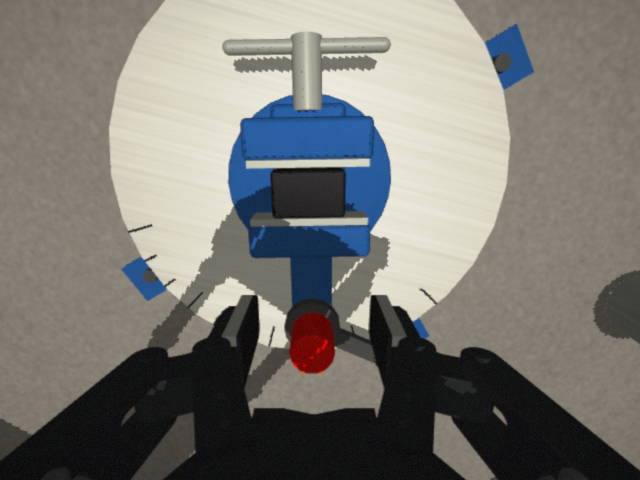

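I moved the wrong way for this view: the pointer is hidden behind the hub at (312,345). I'll move outward.

```bash
python3 -m handwheel '[[[-45,0,0],[0,0,0],-0.2],[[-45,0,0],[0,0,0],-0.2],[[-45,0,0],[0,0,0],-0.2],[[0,0,0],[0,0,0],-0.2]]' >/dev/null
python3 -c "
from h import *
s,X=shot('w5');print(s['position'],yaw(s),s['contact_force'])
c=np.array([.6582-.142*np.cos(np.radians(25.2)),-.0633-.142*np.sin(np.radians(25.2)),.024])
p=X[:3,:3].T@(c-X[:3,3]);K=vision.camera_params('wrist')['intrinsics'];u=(K@p/p[2])[:2];print(u)
u=u.round().astype(int);im=cv2.imread('pics/w5.png');a,b=max(u[1]-70,0),max(u[0]-70,0)
print(a,b);cv2.imwrite('pics/w5c.png',cv2.resize(im[a:a+115,b:b+150],None,fx=5,fy=5,interpolation=cv2.INTER_CUBIC))"
```

```text
[ 0.48506489 -0.1421562   0.13304573] -66.33177399282054 [ 0.98991409  0.73322512 -0.51212088]
[314.80484482 180.22316603]
110 245
```

View pics/w5c.png

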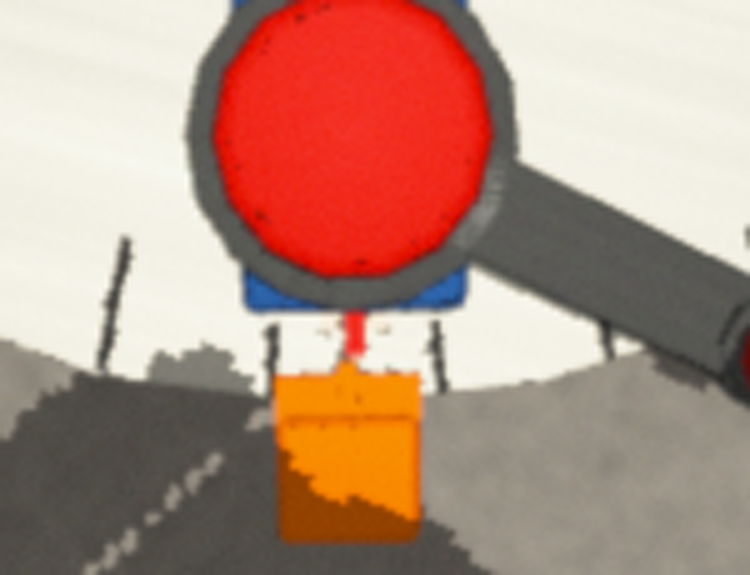

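Pointer tip is at crop (356,357) and mark tip at (347,362). With the 22 mm clip spanning about 146 px, that is about 1.3 mm (0.5°) past the mark. I'll regrip the hub and bring it back 1 mm.

```bash
cat >> h.py <<'E'
def rel(pt):
    s=readout.get_state();Rt=R.from_quat(s["ee_rot"],scalar_first=True).as_matrix()
    return s["position"],yaw(s),Rt.T@(np.array(pt)-s["position"])*1000,s["contact_force"],s["moment"]
E
python3 -m handwheel '[[[0,0,0],[0,0,0],-0.2],[[40,0,0],[0,0,0],-0.2],[[36,-1,0],[0,0,0],-0.2],[[0,0,0],[0,0,0],-0.2]]' >/dev/null
python3 -c "
from h import *
print(rel([.55875,-.11062,.0539]))"
```

```text
(array([ 0.56171447, -0.10877054,  0.13296264]), np.float64(-65.98139204539349), array([-3.60500067,  0.42055148, 79.05653668]), array([ 0.09059534, -0.47840136, -0.18742341]), array([ 0.02718017, -0.0325809 ,  0.02720039]))
```

```bash
python3 -m handwheel '[[[-3,-0.6,20],[0,0,0],-0.2],[[0,0,30],[0,0,0],-0.2],[[0,0,29],[0,0,0],-0.2],[[0,0,0],[0,0,0],0.2],[[0,0,0],[0,0,0],0.4],[[0,0,0],[0,0,0],0.4],[[0,0,0],[0,0,0],0.4]]' 20
python3 -c "
from h import *
print(rel([.55875,-.11062,.0539]))"
```

```text
clock: 17.08
position: [0.5543, -0.1114, 0.0532]
ee_rot: [0.0, 0.978, 0.207, -0.002]
contact_force: [0.4, -6.4, -17.2]
width: 0.031
gripper_force: 22.3
(array([ 0.55427045, -0.11139829,  0.05315017]), np.float64(-66.11251444467098), array([ 4.40872725,  1.10211364, -0.76341155]), array([  0.36461742,  -6.42012762, -17.16161265]), array([-0.84235203, -0.04042018,  0.09898988]))
```

```bash
python3 -m handwheel '[[[0,0,0],[0,0,0],0.1],[[0,0,0],[0,0,0],-0.2],[[0,0,-25],[0,0,0],-0.2],[[0,0,-35],[0,0,0],-0.2],[[-37,0,-19],[0,0,0],-0.2],[[-38,0,0],[0,0,0],-0.2],[[0,0,0],[0,0,0],-0.2],[[0,0,0],[0,0,0],-0.2]]'
cat >> h.py <<'E'
def gap(name):
    im=cv2.imread(f"pics/{name}.png");X=np.load(f"pics/{name}.npy");hsv=cv2.cvtColor(im,cv2.COLOR_BGR2HSV)
    o=(hsv[...,0]>8)&(hsv[...,0]<22)&(hsv[...,1]>180)&(hsv[...,2]>90); 
    n,l,st,c=cv2.connectedComponentsWithStats(o.astype(np.uint8)); i=1+np.argmax(st[1:,4]);x,y,w,h,a=st[i]
    print(name,"clip box",st[i],"centre col",x+(w-1)/2)
    for r in range(y-1,y+6):
        q=np.where(l[r]==i)[0]; print(" orange",r,(q.min(),q.max()) if len(q) else None)
    red=((hsv[...,0]<8)|(hsv[...,0]>172))&(hsv[...,1]>110)&(hsv[...,2]>110)
    for r in range(y-13,y+3):
        q=np.where(red[r,x-10:x+w+10])[0]+x-10; print(" red",r,(q.min(),q.max(),round(q.mean(),1)) if len(q) else None)
    b=(hsv[...,0]>100)&(hsv[...,0]<130)&(hsv[...,1]>120)
    for r in range(y-16,y-9):
        q=np.where(b[r,x-20:x+w+20])[0]+x-20; print(" blue",r,(q.min(),q.max()) if len(q) else None)
E
python3 -c "
from h import *
s,X=shot('w6');print(s['position'],yaw(s),s['contact_force']);gap('w5');gap('w6')"
```

```text
clock: 18.08
position: [0.4881, -0.141, 0.1345]
ee_rot: [0.001, 0.978, 0.206, 0.002]
contact_force: [-0.1, -0.0, -0.1]
width: 0.0515
gripper_force: 0.0
[ 0.48807195 -0.14096597  0.13446061] -66.17564435157097 [-0.13326007 -0.00632956 -0.09291275]
w5 clip box [300 182  29  37 962] centre col 314.0
 orange 181 None
 orange 182 (np.int64(314), np.int64(314))
 orange 183 (np.int64(313), np.int64(315))
 orange 184 (np.int64(312), np.int64(316))
 orange 185 (np.int64(300), np.int64(327))
 orange 186 (np.int64(300), np.int64(328))
 orange 187 (np.int64(300), np.int64(328))
 red 169 None
 red 170 None
 red 171 None
 red 172 (np.int64(314), np.int64(317), np.float64(315.5))
 red 173 (np.int64(314), np.int64(317), np.float64(315.5))
 red 174 (np.int64(314), np.int64(317), np.float64(315.5))
 red 175 (np.int64(314), np.int64(317), np.float64(315.5))
 red 176 (np.int64(314), np.int64(317), np.float64(315.5))
 red 177 (np.int64(314), np.int64(317), np.float64(315.5))
 red 178 (np.int64(314), np.int64(317), np.float64(315.5))
 red 179 (np.int64(314), np.int64(317), np.float64(315.5))
 red 180 (np.
[... 968 characters left out ...]
t64(312), np.int64(315), np.float64(313.5))
 red 181 (np.int64(312), np.int64(315), np.float64(313.5))
 red 182 (np.int64(312), np.int64(315), np.float64(313.5))
 red 183 (np.int64(312), np.int64(315), np.float64(313.5))
 red 184 (np.int64(312), np.int64(315), np.float64(313.5))
 red 185 (np.int64(312), np.int64(315), np.float64(313.5))
 red 186 (np.int64(312), np.int64(314), np.float64(313.0))
 red 187 None
 red 188 None
 red 189 None
 blue 171 (np.int64(293), np.int64(334))
 blue 172 (np.int64(292), np.int64(335))
 blue 173 (np.int64(293), np.int64(335))
 blue 174 (np.int64(293), np.int64(334))
 blue 175 (np.int64(293), np.int64(334))
 blue 176 (np.int64(294), np.int64(333))
 blue 177 None
```

```bash
python3 -c "
from h import *
X=np.load('pics/w6.npy')
im=cv2.imread('pics/w6.png');hsv=cv2.cvtColor(im,cv2.COLOR_BGR2HSV)
m=(((hsv[...,0]<6)|(hsv[...,0]>174))&(hsv[...,1]>150)&(hsv[...,2]>60)).astype(np.uint8)
n,l,st,c=cv2.connectedComponentsWithStats(m)
for i in range(1,n):
  if st[i,4]>60:
    print(st[i],c[i],hsv[l==i].mean(0))
H=wat(X,c[1],.081);print('H',H)
import numpy as np
P=np.array([.6582,-.0633]);d=H[:2]-P;print(np.hypot(*d),np.degrees(np.arctan2(d[1],d[0])))
for a in(262,265,268,271):
  N=np.array([.5567+.065*np.cos(np.radians(a)),-.1107+.065*np.sin(np.radians(a)),.086]);p=X[:3,:3].T@(N-X[:3,3]);K=vision.camera_params('wrist')['intrinsics'];print(a,N,(K@p/p[2])[:2])
"
```

```text
[ 286  115   56   57 2471] [313.24200728 142.76891947] [  1.90246864 227.38000809 231.88911372]
[390 177  37  29 736] [408.47826087 190.92663043] [ 11.64538043 237.27717391 168.36005435]
[493 407  15  19 105] [499.85714286 415.6       ] [ 19.82857143 231.18095238 124.56190476]
[445 437  40  43 915] [464.55628415 459.57377049] [  5.94754098 245.88306011 160.47650273]
H [ 0.5569705  -0.11078771  0.081     ]
0.11181455713927883 -154.86828420651426
262 [ 0.54765375 -0.17506742  0.086     ] [408.5410698  205.30496411]
265 [ 0.55103488 -0.17545266  0.086     ] [411.9523828  200.23616273]
268 [ 0.55443153 -0.1756604   0.086     ] [415.13501494 194.97193117]
271 [ 0.55783441 -0.1756901   0.086     ] [418.0782428  189.52208492]
```

```bash
python3 -m handwheel '[[[23.5,29.4,0],[0,0,0],-0.2],[[23.5,29.4,0],[0,0,0],-0.2],[[0,0,0],[0,0,-0.97],-0.2],[[0,0,0],[0,0,-0.97],-0.2],[[0,0,0],[0,0,-0.97],-0.2],[[0,0,0],[0,0,-0.97],-0.2],[[0,0,0],[0,0,-0.97],-0.2],[[0,0,0],[0,0,-0.97],-0.2],[[0,0,0],[0,0,-0.97],-0.2],[[0,0,0],[0,0,-0.97],-0.2],[[0,0,0],[0,0,-0.97],-0.2],[[0,0,0],[0,0,-0.97],-0.2],[[0,0,0],[0,0,-0.97],-0.2],[[0,0,0],[0,0,0],-0.2]]'
python3 -c "
from h import *
print(rel([.5547,-.1758,.054])); s,X=shot('w7')
im=cv2.imread('pics/w7.png');hsv=cv2.cvtColor(im,cv2.COLOR_BGR2HSV)
m=(((hsv[...,0]<6)|(hsv[...,0]>174))&(hsv[...,1]>150)&(hsv[...,2]>60)).astype(np.uint8)
n,l,st,c=cv2.connectedComponentsWithStats(m)
for i in range(1,n):
  if st[i,4]>60: print(st[i],c[i],wat(X,c[i],.081))
for n in ([.557,-.1108,.081],[.5547,-.1758,.086],[.5547,-.1758,.067]):
  p=X[:3,:3].T@(np.array(n)-X[:3,3]);K=vision.camera_params('wrist')['intrinsics'];print((K@p/p[2])[:2])
"
```

```text
clock: 19.88
position: [0.5547, -0.1753, 0.1331]
ee_rot: [0.0, 0.72, 0.694, 0.0]
contact_force: [-0.2, -0.1, -0.3]
width: 0.051
gripper_force: 0.0
(array([ 0.55472306, -0.17527389,  0.13310109]), np.float64(-2.1488518430623427), array([-5.49805631e-01, -3.97762605e-02,  7.91009252e+01]), array([-0.24465031, -0.12147624, -0.29983573]), array([0.00682134, 0.0069211 , 0.01419868]))
[ 286  133   55   57 2440] [313.10696721 161.3795082 ] [ 0.55672219 -0.11048731  0.081     ]
[303 245  22  37 676] [313.78402367 263.25591716] [ 0.55484716 -0.17172965  0.081     ]
[149 429  26  27 339] [163.14749263 444.96755162] [ 0.43711337 -0.31173248  0.081     ]
[313.61813742 161.92976486]
[313.7917668  272.36358843]
[313.78090592 261.79052471]
```

```bash
cat >> h.py <<'E'
def tq():
    s=readout.get_state();d=s["position"][:2]-np.array([.5569,-.1107]);f=s["contact_force"]
    r=np.hypot(*d);u=d/r
    print("r %.4f lever~%.1f yaw %.1f  Tang(cw-resist) %.2f rad %.2f  T %.3f  Mz %.3f vel %.3f w %.4f"%(r,np.degrees(np.arctan2(d[1],d[0]))%360,yaw(s),u[0]*f[1]-u[1]*f[0],u@f[:2],d[0]*f[1]-d[1]*f[0],s["moment"][2],np.abs(s["qd"]).max(),s["width"]))
E
python3 -m handwheel '[[[-0.5,0,26],[0,0,0],-0.2],[[0,0,27],[0,0,0],-0.2],[[0,0,26],[0,0,0],0.2],[[0,0,0],[0,0,0],0.58],[[0,0,0],[0,0,0],0.58],[[0,0,0],[0,0,0],0.58]]'
python3 -c "from h import *;tq()"
python3 -m handwheel '[[[0.1,-3.4,0],[0,0,0.5],0.58],[[0.1,-3.4,0],[0,0,0.5],0.58],[[0.1,-3.4,0],[0,0,0.5],0.58],[[0.1,-3.4,0],[0,0,0.5],0.58]]' >/dev/null;python3 -c "from h import *;tq()"
```

```text
clock: 20.68
position: [0.5547, -0.1766, 0.0556]
ee_rot: [0.001, 0.72, 0.694, 0.001]
contact_force: [0.1, -0.1, -0.0]
width: 0.0182
gripper_force: 0.0
r 0.0659 lever~268.1 yaw -2.1  Tang(cw-resist) 0.12 rad 0.10  T 0.008  Mz -0.016 vel 0.005 w 0.0182
r 0.0658 lever~257.0 yaw -14.3  Tang(cw-resist) 1.99 rad -0.13  T 0.131  Mz -0.002 vel 0.405 w 0.0178
```

```bash

python3 -m handwheel '[[[0.1,-3.4,0],[0,0,0.5],0.58],[[0.1,-3.4,0],[0,0,0.5],0.58]]' >/dev/null;python3 -c "from h import *;tq()"
python3 -m handwheel '[[[0.1,-3.4,0],[0,0,0.5],0.58],[[0.1,-3.4,0],[0,0,0.5],0.58]]' >/dev/null;python3 -c "from h import *;tq()"
python3 -m handwheel '[[[0.1,-3.4,0],[0,0,0.5],0.58],[[0.1,-3.4,0],[0,0,0.5],0.58]]' >/dev/null;python3 -c "from h import *;tq()"
python3 -m handwheel '[[[0.1,-3.4,0],[0,0,0.5],0.58],[[0.1,-3.4,0],[0,0,0.5],0.58]]' >/dev/null;python3 -c "from h import *;tq()"
```

```text
r 0.0658 lever~251.1 yaw -20.3  Tang(cw-resist) 2.96 rad -0.87  T 0.195  Mz -0.019 vel 0.410 w 0.0181
r 0.0658 lever~245.3 yaw -26.2  Tang(cw-resist) 2.79 rad -0.14  T 0.183  Mz -0.040 vel 0.413 w 0.0182
r 0.0657 lever~239.4 yaw -32.2  Tang(cw-resist) 2.63 rad 0.18  T 0.173  Mz -0.027 vel 0.420 w 0.0177
r 0.0657 lever~233.5 yaw -38.2  Tang(cw-resist) 2.15 rad 0.99  T 0.141  Mz -0.051 vel 0.426 w 0.0178
```

```bash

python3 -m handwheel '[[[0.1,-3.4,0],[0,0,0.5],0.58],[[0.1,-3.4,0],[0,0,0.5],0.58]]' >/dev/null;python3 -c "from h import *;tq()"
python3 -m handwheel '[[[0.1,-3.4,0],[0,0,0.5],0.58],[[0.1,-3.4,0],[0,0,0.5],0.58]]' >/dev/null;python3 -c "from h import *;tq()"
python3 -m handwheel '[[[0.1,-3.4,0],[0,0,0.5],0.58]]' >/dev/null;python3 -c "from h import *;tq()"
python3 -m handwheel '[[[0.1,-3.4,0],[0,0,0.5],0.58]]' >/dev/null;python3 -c "from h import *;tq()"
```

```text
r 0.0657 lever~227.9 yaw -44.2  Tang(cw-resist) 4.01 rad 1.24  T 0.264  Mz 0.013 vel 0.428 w 0.0177
r 0.0656 lever~222.3 yaw -50.2  Tang(cw-resist) 3.92 rad 1.37  T 0.257  Mz -0.005 vel 0.436 w 0.0180
r 0.0655 lever~219.5 yaw -53.2  Tang(cw-resist) 4.38 rad 2.29  T 0.287  Mz -0.048 vel 0.437 w 0.0181
r 0.0654 lever~216.6 yaw -56.2  Tang(cw-resist) 5.47 rad 2.06  T 0.358  Mz -0.023 vel 0.441 w 0.0180
```

```bash

python3 -m handwheel '[[[0.05,-1.7,0],[0,0,0.25],0.58]]' >/dev/null;python3 -c "from h import *;tq()"
python3 -m handwheel '[[[0.05,-1.7,0],[0,0,0.25],0.58]]' >/dev/null;python3 -c "from h import *;tq()"
```

```text
r 0.0654 lever~215.1 yaw -57.6  Tang(cw-resist) 4.60 rad 2.10  T 0.301  Mz -0.047 vel 0.217 w 0.0175
r 0.0654 lever~213.6 yaw -59.1  Tang(cw-resist) 5.09 rad 3.08  T 0.333  Mz -0.073 vel 0.222 w 0.0180
```

```bash

python3 -m handwheel '[[[0.05,-1.1,0],[0,0,0.17],0.58]]' >/dev/null;python3 -c "from h import *;tq()"
python3 -m handwheel '[[[0.05,-1.1,0],[0,0,0.17],0.58]]' >/dev/null;python3 -c "from h import *;tq()"
python3 -m handwheel '[[[0.05,-1.1,0],[0,0,0.17],0.58]]' >/dev/null;python3 -c "from h import *;tq()"
```

```text
r 0.0654 lever~212.7 yaw -60.1  Tang(cw-resist) 5.70 rad 3.31  T 0.372  Mz -0.022 vel 0.151 w 0.0182
r 0.0654 lever~211.8 yaw -61.2  Tang(cw-resist) 5.23 rad 3.26  T 0.342  Mz -0.030 vel 0.151 w 0.0180
r 0.0654 lever~210.7 yaw -62.2  Tang(cw-resist) 5.80 rad 3.65  T 0.379  Mz -0.045 vel 0.152 w 0.0181
```

```bash

python3 -m handwheel '[[[0.05,-1.1,0],[0,0,0.17],0.58]]' >/dev/null;python3 -c "from h import *;tq()"
python3 -m handwheel '[[[0.05,-1.1,0],[0,0,0.17],0.58]]' >/dev/null;python3 -c "from h import *;tq()"
```

```text
r 0.0654 lever~209.7 yaw -63.2  Tang(cw-resist) 4.79 rad 3.00  T 0.313  Mz -0.033 vel 0.152 w 0.0178
r 0.0653 lever~209.0 yaw -64.2  Tang(cw-resist) 5.89 rad 4.46  T 0.384  Mz -0.067 vel 0.153 w 0.0181
```

```bash

python3 -m handwheel '[[[0.05,-1.1,0],[0,0,0.17],0.58]]' >/dev/null;python3 -c "from h import *;tq()"
python3 -m handwheel '[[[0.05,-1.1,0],[0,0,0.17],0.58]]' >/dev/null;python3 -c "from h import *;tq()"
python3 -m handwheel '[[[0.05,-1.1,0],[0,0,0.17],0.58]]' >/dev/null;python3 -c "from h import *;tq()"
```

```text
r 0.0653 lever~207.9 yaw -65.2  Tang(cw-resist) 6.47 rad 3.57  T 0.423  Mz -0.004 vel 0.153 w 0.0180
r 0.0653 lever~206.8 yaw -66.2  Tang(cw-resist) 6.34 rad 4.08  T 0.414  Mz -0.017 vel 0.153 w 0.0181
r 0.0653 lever~206.0 yaw -67.3  Tang(cw-resist) 6.47 rad 4.27  T 0.422  Mz -0.050 vel 0.155 w 0.0179
```

```bash

python3 -m handwheel '[[[0,2,0],[0,0,0],0.58],[[0,0,0],[0,0,0],0.2],[[0,0,0],[0,0,0],-0.2],[[0,0,-26],[0,0,0],-0.2],[[0,0,-27],[0,0,0],-0.2],[[0,0,-26],[0,0,0],-0.2],[[0,0,0],[0,0,0.0],-0.2]]'
python3 -c "from h import *;print(rel([.48807,-.14097,.1345]))"
```

```text
clock: 25.05
position: [0.499, -0.1386, 0.1352]
ee_rot: [0.001, 0.98, 0.197, 0.002]
contact_force: [-0.1, 0.2, -0.5]
width: 0.0505
gripper_force: 0.0
(array([ 0.49897849, -0.13856401,  0.13515387]), np.float64(-67.27991252828878), array([-10.99346925,  -1.9958799 ,   0.60951768]), array([-0.07110354,  0.2446463 , -0.48482229]), array([-0.0459174 ,  0.0228377 ,  0.00376559]))
```

```bash

python3 -m handwheel '[[[-11,-2,0.6],[0,0,-0.18],-0.2],[[0,0,0],[0,0,0],-0.2],[[0,0,0],[0,0,0],-0.2]]' >/dev/null
python3 -c "
from h import *
s,X8=shot('w8');print(s['position'],yaw(s))
P=np.array([.6582,-.0633])
for n in('w6','w8'):
  X=np.load(f'pics/{n}.npy');im=cv2.imread(f'pics/{n}.png');hsv=cv2.cvtColor(im,cv2.COLOR_BGR2HSV)
  m=(((hsv[...,0]<6)|(hsv[...,0]>174))&(hsv[...,1]>150)&(hsv[...,2]>60)).astype(np.uint8)
  k,l,st,c=cv2.connectedComponentsWithStats(m)
  for i in range(1,k):
    if st[i,4]>600 and c[i][1]<350: H=wat(X,c[i],.081);d=H[:2]-P;print(n,st[i],c[i],H,np.degrees(np.arctan2(d[1],d[0]))%360)
  o=((hsv[...,0]>8)&(hsv[...,0]<22)&(hsv[...,1]>180)&(hsv[...,2]>90)).astype(np.uint8)
  k,l,st,c=cv2.connectedComponentsWithStats(o);
  for i in np.argsort(-st[1:,4])[:2]+1: print(' orange',st[i])
  # blue arm edges above the hub
  b=(hsv[...,0]>100)&(hsv[...,0]<130)&(hsv[...,1]>120)
  for r in (80,90,100,173,175):
    q=np.where(b[r,280:350])[0]+280; print(' blue',r,(q.min(),q.max()) if len(q) else None)
"
```

```text
[ 0.48600343 -0.14052946  0.13188348] -66.23513432167361
w6 [ 286  115   56   57 2471] [313.24200728 142.76891947] [ 0.5569705  -0.11078771  0.081     ] 205.13171579348574
w6 [390 177  37  29 736] [408.47826087 190.92663043] [ 0.55489091 -0.17263819  0.081     ] 226.62404873741173
 orange [299 187  29  36 933]
 blue 80 (np.int64(290), np.int64(336))
 blue 90 (np.int64(290), np.int64(335))
 blue 100 (np.int64(290), np.int64(335))
 blue 173 (np.int64(293), np.int64(335))
 blue 175 (np.int64(293), np.int64(334))
w8 [ 287  110   56   59 2571] [314.52236484 139.05678724] [ 0.55676312 -0.11021808  0.081     ] 204.8221821490137
w8 [312 228  23  36 666] [322.75075075 246.2027027 ] [ 0.50222107 -0.13977014  0.081     ] 206.11683827074356
 orange [301 188  10  33 261]
 orange [329 188   1   9   9]
 blue 80 (np.int64(291), np.int64(337))
 blue 90 (np.int64(291), np.int64(337))
 blue 100 (np.int64(292), np.int64(337))
 blue 173 (np.int64(294), np.int64(335))
 blue 175 None
```

```bash
python3 -m handwheel '[[[0,0,-40],[0,0,0],-0.2],[[0,0,0],[0,0,0],-0.2]]'; python3 -c "
from rig import manip;print(manip.sign_off())"
```

```text
clock: 25.72
position: [0.4888, -0.1416, 0.175]
ee_rot: [0.002, 0.979, 0.206, 0.003]
contact_force: [-0.1, 0.3, -0.7]
width: 0.0516
gripper_force: 0.0
the job is handed in; nothing more can be done
None
```

Job handed in at 25.7 s with no verdict returned: the clamp was loosened, the head swung about 42°, and the knob retightened to about 0.39 N m (estimated from wrist force), with the pointer matched to the mark before tightening, after which the head shifted by no more than about 0.3° (judged from the hub and arm, since the lever now hides the pointer).

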